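Lay a retaining bar across the cuvette stand

TASK

Lay the blue retaining bar across the grey stand, over the black cuvette block, both ends fully down in the two saddles. In the rack the bar can only be taken by an end: lift off the blue bar alone, leaving the black bar nested under it in the rack, lay it flat on the breadboard and let go, then take it again by its middle to place it. Do not drop the bar, and leave the cuvette block and the other things around where they are.

Things in the scene. Friction and masses are not known exactly. Their poses are not given: they have to be found in the camera images.
- upper_bar_mid (a point): Centre of the blue bar, 7 mm above its underside. In mm: 130 long (x), 24 wide (y), flat sides 14 high (z up), rib 12 wide and 4 high on top; alike either way round; 0.14 kg. A channel below (16 wide, 8 deep) nests over the rib of the black bar. Grip across the 24; in the rack keep fingertips above its underside, for the black bar below is as wide. Clear of rack walls once raised 21 mm.
- lower_bar_mid (a point): Centre of the black bar under the blue one in the rack: same size and shape, 14 mm lower. It stays there.
- bar_rack: Fixed black trough; origin at its underside's centre, x along the trough. In mm: 54 long, 40 wide (foot 72), walls 46 high, 28 wide inside, floor 12 high, ends open. Its walls cover the middle of the bars; 35 to 41 sticks out at each end: grip the -x end, nearer the robot. Instruments overhang behind from 120 above the board: raise the bar about 40, then draw it towards the robot.
- bridge_stand: Fixed stand; origin at its underside's centre, x along the bar to be laid. In mm: base 149 x 44 x 8; a grey saddle at each end: seat 34 high, 29 between side walls, 28 long, end wall outside (135 between end walls), flared mouth to 56 high. Saddles 79 apart. Laid home, the bar's centre is 41 above the origin. The board 80 nearer the robot is free for a bar parallel to the stand.
- cuvette_block: Black cuvette block 62 x 36 x 20, loose on the stand's base plate between the saddles, its top 28 above the breadboard; origin at the centre of its underside.
- mirror_mount_1: Black mirror mount 38 x 42 x 47 mm on the breadboard, right of the stand, before the tall microscope (x 0.44 to 0.62 m, y -0.06 to -0.42 m, up to 0.65 m high: coming from the right, pass in front of it). Origin at the centre of its underside. Bystander.
- vial_1: White vial with a blue cap, 18 mm across, 40 high, left of the stand near the front of the breadboard, before the tall post stand (x 0.42 to 0.57 m, y 0.12 to 0.28 m). Origin at the centre of its underside. Bystander.
- power_meter_puck: Black round sensor puck 52 across, 14 high, behind the stand to the right; origin at the centre of its underside. Bystander.

How it is judged:
On the way, in this order (a step that is already met when the one before it is completed fails the run):
1. the blue bar lies flat on the breadboard, let go and at rest (height (world z) of upper_bar_mid below 0.01 m and angle between upper_bar_mid's own z axis and vertical below 0.08 rad and contact force between the fingers and upper_bar below 0.1 N and linear speed of upper_bar below 0.02 m/s), for 0.2 s.
2. the blue bar is lifted again, held within 25 mm of its middle (height (world z) of upper_bar_mid above 0.03 m and horizontal distance between the grasp point and upper_bar_mid below 0.025 m and contact force between the fingers and upper_bar above 0.5 N), for 0.2 s.
At the end, for the whole second after the job is handed in: Blue bar at rest, right side up, down in both saddles: centre within 6 mm of the stand's centre and 41 +/- 2.5 mm high, level within 0.05 rad, in line within 0.08 rad; black bar in the rack within 12 mm of its start, cuvette block within 10 mm, other bystanders within 15 mm (z of upper_bar_mid in the frame of bridge_stand between 0.0385 and 0.0435 m and horizontal distance between upper_bar_mid and bridge_stand below 0.006 m and angle between the x axis of upper_bar_mid and the x axis of bridge_stand, either way round below 0.08 rad and angle between upper_bar_mid's own z axis and vertical below 0.05 rad and linear speed of upper_bar below 0.02 m/s and distance of lower_bar_mid from where it was at the start of the episode below 0.012 m and distance of cuvette_block from where it was at the start of the episode below 0.01 m and distance of each of mirror_mount_1, vial_1, power_meter_puck from where it was at the start of the episode below 0.015 m); the robot touches nothing.
It fails at once if the black bar is lifted or dragged more than 12 mm (distance of lower_bar_mid from where it was at the start of the episode above 0.012 m).
It fails at once if the blue bar is dropped (moves faster than 0.35 m/s out of the fingers) (contact force between the fingers and upper_bar below 0.05 N and linear speed of upper_bar above 0.35 m/s).
It fails at once if the cuvette block is shifted more than 10 mm (distance of cuvette_block from where it was at the start of the episode above 0.01 m).
It fails at once if a bystander is shifted more than 15 mm (distance of any of mirror_mount_1, vial_1, power_meter_puck from where it was at the start of the episode above 0.015 m).
It also fails if it takes over 59 s, if anything falls off the work surface, if the arm or the gripper's body presses on something with over 40 N, if the wrist force passes 120 N, or if a joint passes its speed limit or range.

ROBOT

A 7-joint arm with a two-finger parallel gripper is mounted at the origin on a cart in front of the work surface, level with it; the furniture and walls round the work are solid. World frame = base frame: x ahead of the robot, y to its left, z up, the work surface at z = 0. Lengths are in m, angles in rad, forces in N, time in s.
With the tool pointing down it reaches from about 0.425 to 0.95 m from the base axis. Payload 16.7 kg.
Tool frame: the origin (TCP) lies between the finger pads; the fingertips stand 11 mm ahead of it and the grasp point (between the pads) lies 8 mm behind it; z points along the fingers, y is the line along which they close (so a half turn about z gives the same grasp; the last joint's range is limited). The gripper opens to 94 mm and grips with 3 to 60 N. Pads are 16 mm wide; open, the fingers measure 119 mm over their backs; the gripper's body (75 mm by 177 mm) begins 78 mm behind the grasp point.
Start: joints at [1.014, 0.426, 0.074, 1.606, -0.034, 1.111, -0.067], TCP at [0.267, -0.62, 0.216] pointing down, gripper open.
Joint ranges: [-2.85, 2.85], [-0.5, 2.14], [-1.23, 1.37], [0.21, 2.46], [-1.02, 4.16], [0.16, 2.05], [-2.73, 2.73]. Speed limits (rad/s): [1.89, 1.89, 2.39, 2.39, 3.01, 3.01, 3.01].

INTERFACE

Orientations are given as a unit quaternion [x, y, z, w].
In Python, from station import sense, snapshot, job_done gives the robot as it stands.
- The arm moves only by the tool send_rows, never from a script. Its argument "motion" is a list of rows, each a list of 5 numbers: the closure in counts, from 0 (fully open) to 255 (shut), then the shift along the world's x, y, z in units of 40 mm (1.0 is 40 mm), then the turn about the world's z in units of 5 degrees (1.0 is 5 degrees). In form: [[hand, dx, dy, dz, twist], ...]. A call has 1 to 12 rows; each row shifts and turns the commanded pose from where the row before left it; what a row does not reach is not made up. A row lasts 1/12 s, in which the tool goes at most 41.7 mm and 7.16 degrees, less where a joint would pass 70% of its speed; a pose out of reach is approached as far as the arm can. A call is refused whole if a number of a shift passes 1 or a number of a turn 1, either way. A call with a gripper value outside its range is refused whole. The fingers move at their own pace and stop on an object; "grip_force" is the grip in N (left out, the last holds). Time passes only in rows, so rows that do not move let the fingers close. It gives the time, the measured TCP pose, the force, the opening and the grip force at its end, in the units of the state.
- sense(): the state, without advancing time (a new reading comes with each control period).
- snapshot(name): name is "scene" or "side" or "wrist"; returns a dict with "frame" (480x640x3 uint8, red, green, blue), "range_z" (480x640 float32, m along the optical axis (not along the pixel's ray), 0 where there is no reading), "fx", "fy", "cx", "cy" (pixels), "D" ([k1, k2, p1, p2, k3] as OpenCV has them; the pictures are not rectified), "position" and "attitude" of the camera in the world. Camera axes: x right, y up, looking along -z (the intrinsics and any distortion apply to the point x, -y, -z); pixel columns grow to the right and rows downward; lengths in m; the calibration is good to about 2 mm. A picture is of the moment at which its call begins.
- job_done(): hands the job in; it is judged then, once.
The state is a dict: "t": time; "joints": joint angles; "dq": joint speeds; "tau": joint torques, N m; "tcp_pos": TCP position; "orientation": TCP orientation; "contact_force": force on the tool from outside, world axes, zero at the start; "wrist_torque": the same for the moment, N m; "opening": opening from 0.0 (shut) to 1.0 (fully open); "gripper_force": force on a finger pad.
Only numpy, scipy, OpenCV 4.12 (cv2) and the standard library are available. Lean on these libraries where they do the work, as an engineer would, in place of code of your own. Each camera call takes 0.05 s, during which the arm holds its last target. There are 200 camera calls.

## Working session

There is one attempt and no reset: what is moved stays moved. The work goes in short steps, Python scripts to look and compute and a tool call to move; the robot and the scene stay as the last step left them, time stands still between calls to the robot, and variables do not carry over. Pictures are saved under pics/ and viewed, at most 10 in all, crops included, and the job is handed in when it is done.

Besides the shell and the picture viewer there is one more tool, called after "Emit:" by a JSON object that holds its "fn" and its "kwargs". send_rows: Moves the arm, as the interface text tells. Its arguments: {"type":"object","properties":{"motion":{"type":"array","items":{"type":"array","items":{"type":"number"}}},"grip_force":{"type":"number"}},"required":["motion"]}

```bash
mkdir -p pics; cat > h.py <<'E'
import numpy as np, cv2
from scipy.spatial.transform import Rotation as R
from station import sense, snapshot, job_done
def cloud(s):
    K=np.array([[s['fx'],0,s['cx']],[0,s['fy'],s['cy']],[0,0,1.]])
    v,u=np.mgrid[0:480,0:640]
    p=cv2.undistortPoints(np.stack([u,v],-1).reshape(-1,1,2).astype(float),K,np.array(s['D'],float)).reshape(480,640,2)
    z=s['range_z']
    c=np.stack([p[...,0]*z,-p[...,1]*z,-z],-1)
    a=np.array(s['attitude'],float)
    M=R.from_quat(a) if a.size==4 else R.from_matrix(a.reshape(3,3))
    P=(c.reshape(-1,3)@M.as_matrix().T+np.array(s['position'])).reshape(480,640,3)
    P[z<=0]=np.nan
    return P
def take(n,tag):
    s=snapshot(n); cv2.imwrite(f'pics/{tag}.png',s['frame'][...,::-1]); np.savez(f'{tag}.npz',P=cloud(s),f=s['frame']); return s
E
python3 - <<'E'
from h import *
for n in('scene','side','wrist'):
    s=take(n,n+'0'); print(n,s['position'],s['attitude'],s['fx'],s['D'])
    P=cloud(s); f=s['frame'].astype(int)
    m=(f[...,2]>f[...,0]+40)&(f[...,2]>f[...,1]+15)&np.isfinite(P[...,0])
    n_,l,st,c=cv2.connectedComponentsWithStats(m.astype(np.uint8))
    for i in range(1,n_):
        if st[i,4]>40: q=P[l==i]; print(st[i],np.median(q,0).round(3),np.percentile(q,2,0).round(3),np.percentile(q,98,0).round(3))
print(sense())
a=cv2.imread('pics/scene0.png');b=cv2.imread('pics/side0.png')
E
```

```text
scene [-0.00990896 -0.43617775  0.62306772] [ 0.38431716 -0.17227339 -0.3848711   0.82127732] 565.4477827511425 [-0.14203694  0.          0.          0.          0.        ]
[252   0  32   8 125] [ 1.375  1.013 -0.01 ] [ 1.159  0.742 -0.02 ] [1.383 1.099 0.094]
[398  17  38  38 525] [ 0.689 -0.008  0.313] [ 0.685 -0.039  0.294] [0.693 0.022 0.333]
[344  19  50  20 306] [ 1.376  0.589 -0.01 ] [ 1.369  0.505 -0.019] [1.383 0.679 0.002]
[173  27  14  17  75] [0.45  0.238 0.328] [0.438 0.232 0.321] [0.456 0.245 0.339]
[212  97  31  30 509] [0.482 0.188 0.207] [0.469 0.177 0.192] [0.502 0.23  0.221]
[184 133  29  23 333] [0.561 0.412 0.018] [0.435 0.227 0.002] [0.577 0.466 0.164]
[315 179  62  28 605] [0.597 0.069 0.042] [0.564 0.036 0.029] [0.66  0.093 0.047]
[211 224   9   9  67] [0.4   0.165 0.04 ] [0.394 0.158 0.034] [0.41  0.173 0.042]
side [-0.03603537 -0.44307461  0.62552674] [ 0.38680662 -0.18414519 -0.41080629  0.80480394] 613.7416665863917 [-0.19475817  0.          0.          0.          0.        ]
[207   0  21   5  66] [ 1.377  0.987 -0.017] [ 1.368  0.954 -0.023] [ 1.383  1.
[... 806 characters left out ...]
ints': array([ 1.01450675,  0.42658467,  0.07382906,  1.60642343, -0.03410137,
        1.11077982, -0.06710405]), 'dq': array([ 0.00072249, -0.00271785,  0.00079976, -0.00239714,  0.00064493,
        0.00021359, -0.00019486]), 'tau': array([ 4.57167334e-03, -9.36269689e+01,  3.66934553e+00, -4.54425108e+01,
       -4.87582362e-02,  1.80086988e-02,  1.47340761e-04]), 'tcp_pos': array([ 0.26694868, -0.6196375 ,  0.21595424]), 'orientation': array([ 9.79387478e-01,  2.01989972e-01, -1.17407672e-04, -4.53711522e-04]), 'contact_force': array([ 0.08598285, -0.23140076,  0.14962541]), 'wrist_torque': array([-0.03220405,  0.00580695,  0.00473257]), 'gripper_force': 0.0, 'opening': 0.998861675520345}
```

View pics/scene0.png

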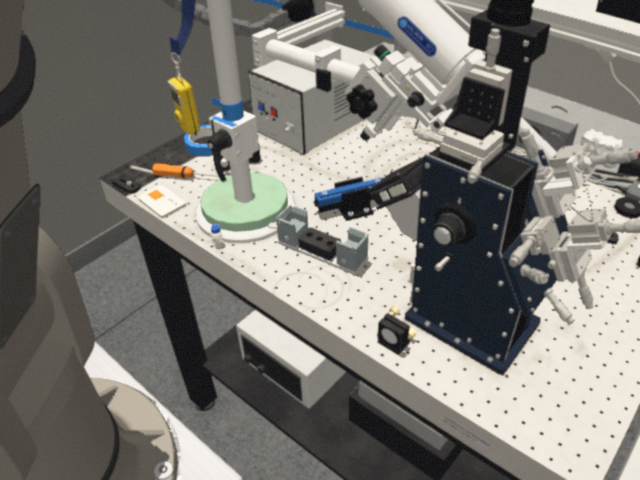

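View pics/side0.png

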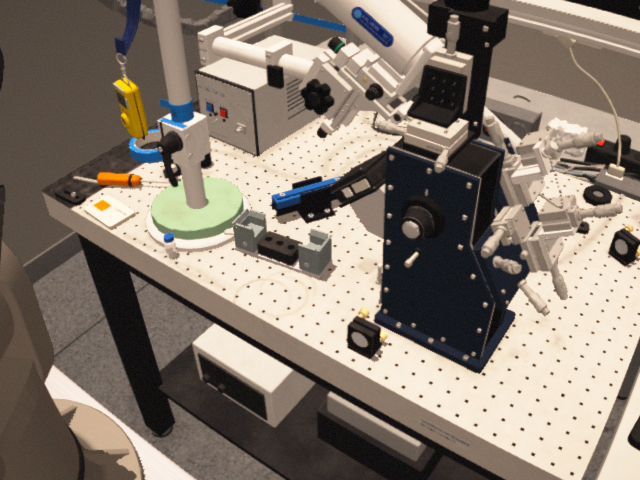

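The scene view shows the blue bar at (345,190) in the rack, stand saddles at (292,228) and (352,247), the block at (318,243), and the vial at (216,236). The side view shows the same things from nearly the same place.

```bash
cat > m.py <<'E'
from h import *
def rectfit(q): 
    r=cv2.minAreaRect((q[:,:2]*1000).astype(np.float32)); return r
if __name__=='__main__':
  tot=np.zeros((480,800,3),np.uint8)
  for n in('scene0','side0'):
    d=np.load(n+'.npz');P=d['P'];f=d['f'].astype(int)
    x,y,z=P[...,0],P[...,1],P[...,2]
    reg=(x>.42)&(x<.5)&(y>-.1)&(y<0)
    print(n,'board z',np.nanmedian(z[(x>.36)&(x<.42)&(y>-.15)&(y<.1)]))
    m=(f[...,2]>f[...,0]+40)&(f[...,2]>f[...,1]+15)&(x>.54)&(x<.68)&(y>0.02)&(y<.11)&(z<.06)
    q=P[m]; print('bar',len(q),np.median(q,0),np.percentile(q[:,2],[5,50,90]),rectfit(q))
    top=q[q[:,2]>np.percentile(q[:,2],60)]; print(' rib?',rectfit(top), np.median(top[:,2]))
    m=(x>.36)&(x<.6)&(y>-.12)&(y<.14)&(z>.03)&(z<.075)&(f.max(-1)-f.min(-1)<50)
    k,l,st,c=cv2.connectedComponentsWithStats(m.astype(np.uint8))
    for i in range(1,k):
      if st[i,4]>100: q=P[l==i]; print(' saddle?',st[i],np.median(q,0).round(4),q.min(0).round(3),q.max(0).round(3),rectfit(q))
    m=(x>.4)&(x<.6)&(y>-.1)&(y<.12)&(z>.018)&(z<.034)&(f.max(-1)<70)
    k,l,st,c=cv2.connectedComponentsWithStats(m.astype(np.uint8))
    for i in range(1,k):
      if st[i,4]>60: q=P[l==i]; print(' dark',st[i],np.median(q,0).round(4),rectfit(q))
  # topdown map, 1px=0.6mm
    im=np.zeros((300,330,3),np.uint8)
    M=np.isfinite(x)&(z>-.01)&(z<.11)
    uu=((.14-y[M])/.001).astype(int); vv=((.70-x[M])/.001).astype(int)
    ok=(uu>=0)&(uu<330)&(vv>=0)&(vv<300)
    im[vv[ok],uu[ok]]=d['f'][M][ok][:,::-1]
    cv2.imwrite('pics/top_%s.png'%n,cv2.resize(im,(660,600),interpolation=0))
E
python3 m.py
```

```text
scene0 board z -0.0006101162869436849
bar 608 [0.59773782 0.06890295 0.04240401] [0.03044208 0.04240401 0.04557806] ((620.8345947265625, 61.590484619140625), (33.86602783203125, 125.59015655517578), 61.4645881652832)
 rib? ((620.2535400390625, 56.347686767578125), (24.357664108276367, 121.44379425048828), 60.99449920654297) 0.0448929940465469
 saddle? [ 247  195   61   43 1102] [0.4924 0.0885 0.0369] [0.447 0.056 0.03 ] [0.541 0.14  0.06 ] ((493.92950439453125, 98.15318298339844), (83.42102813720703, 94.41120147705078), 89.88378143310547)
 saddle? [335 227  34  34 719] [ 0.5089 -0.0363  0.0448] [ 0.484 -0.054  0.03 ] [ 0.532 -0.002  0.058] ((505.9848937988281, -27.749221801757812), (44.814815521240234, 49.257938385009766), 9.789565086364746)
 dark [315 199  33  13 150] [0.5835 0.0703 0.0239] ((580.88671875, 70.72935485839844), (17.878503799438477, 55.69167709350586), 41.026084899902344)
 dark [298 238  38  19 275] [0.482  0.0087 0.0252] ((490.5397644042969, 23.380695343017578), (27.026885986328125, 62.09833526611328), 6.397490978240967)
side0 board z -0.003969656852211179
bar 650 [0.
[... 295 characters left out ...]
dle? [232 208  35  34 789] [0.4946 0.0772 0.0434] [0.468 0.056 0.03 ] [0.516 0.098 0.056] ((490.93536376953125, 77.14763641357422), (45.64337158203125, 38.80952072143555), 8.359112739562988)
 saddle? [298 229  34  35 747] [ 0.5111 -0.0368  0.0439] [ 0.484 -0.055  0.03 ] [ 0.531 -0.014  0.056] ((508.0545654296875, -35.14696502685547), (44.959869384765625, 36.806087493896484), 8.249552726745605)
 dark [272 198  35  15 149] [0.5828 0.069  0.0231] ((586.1005249023438, 75.19080352783203), (24.8262882232666, 53.177452087402344), 49.048397064208984)
 dark [257 243  42  17 280] [0.4835 0.0082 0.0239] ((491.4626770019531, 22.477733612060547), (27.279008865356445, 63.77505874633789), 8.13160514831543)
```

View pics/top_side0.png

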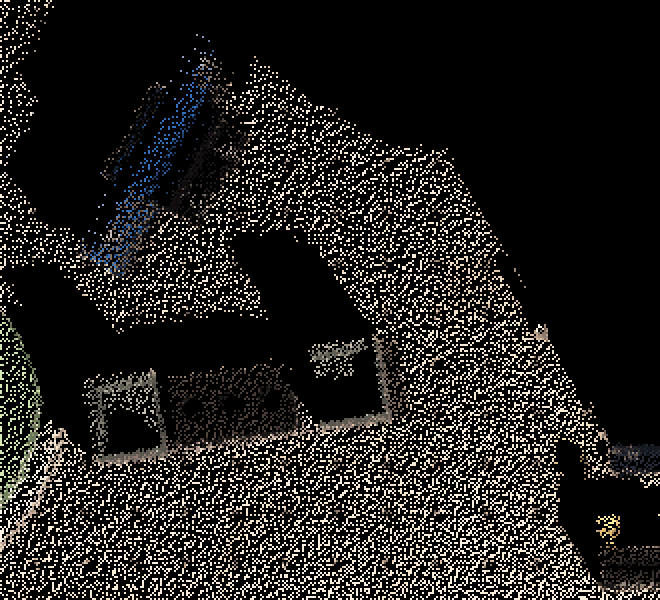

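The top-down map shows the bar running from px (205,50) to (95,260), i.e. axis about -29°. The stand saddles are at (125,420) and (350,380), so its axis is about 98.6°, with the mirror mount on the right at (610,550). Next I check the obstacle geometry along the route.

```bash
python3 - <<'E'
from h import *
P=np.concatenate([np.load(n+'0.npz')['P'].reshape(-1,3) for n in('scene','side')])
P=P[np.isfinite(P[:,0])]
print('microscope min x by y,z')
for z0 in(.02,.1,.2,.3,.4):
  for y0 in np.arange(-.3,.0,.04):
    q=P[(P[:,2]>z0)&(P[:,2]<z0+.1)&(P[:,1]>y0)&(P[:,1]<y0+.04)&(P[:,0]>.3)&(P[:,0]<.75)]
    print('%.3f(%d)'%(np.percentile(q[:,0],2) if len(q)>5 else 0,len(q)),end=' ')
  print()
print('overhang: z min over cells x .48-.72, y .2..-.08 (z>.1)')
for x0 in np.arange(.44,.74,.03):
  r=[]
  for y0 in np.arange(.2,-.1,-.03):
    q=P[(P[:,2]>.1)&(P[:,2]<.5)&(abs(P[:,1]-y0)<.015)&(abs(P[:,0]-x0)<.015)]
    r.append('%.3f'%np.percentile(q[:,2],3) if len(q)>4 else '  -  ')
  print('%.2f'%x0,*r)
E
```

```text
microscope min x by y,z
0.472(3369) 0.473(3201) 0.406(3717) 0.405(1916) 0.501(115) 0.000(0) 0.485(1679) 0.480(749) 
0.470(6985) 0.447(4138) 0.441(2793) 0.472(1964) 0.490(2536) 0.490(1000) 0.689(1155) 0.689(383) 
0.473(7232) 0.446(9080) 0.442(5789) 0.472(2344) 0.490(1450) 0.680(2079) 0.672(2771) 0.671(2112) 
0.000(0) 0.482(4853) 0.481(8192) 0.487(1055) 0.683(173) 0.690(813) 0.689(2256) 0.687(2190) 
0.000(0) 0.544(902) 0.524(2726) 0.558(634) 0.000(0) 0.000(0) 0.000(0) 0.000(0) 
overhang: z min over cells x .48-.72, y .2..-.08 (z>.1)
0.44 0.153 0.116   -     -     -     -     -     -     -     -     -  
0.47 0.110 0.121   -     -     -     -     -     -     -     -     -  
0.50 0.189 0.118   -     -     -     -     -     -     -   0.160 0.139
0.53 0.187 0.130   -     -     -     -     -     -     -   0.170 0.185
0.56   -     -     -     -     -     -     -     -     -   0.171 0.185
0.59   -     -     -     -     -     -     -     -     -     -     -  
0.62   -     -     -     -     -     -     -     -     -     -     -  
0.65   -     -     -     -     -     -     -     -     -     -     -  
0.68   -     -     -   0.151 0.149 0.168 0.204 0.188 0.176 0.225 0.260
0.71 0.145   -   0.165 0.186 0.106 0.130 0.161 0.192 0.170 0.177 0.273
```

Emit:
{"fn": "send_rows", "kwargs": {"motion": [[0,0.3,1,0.2,0],[0,0.3,1,0.2,0],[0,0.3,1,0.2,0],[0,0.3,1,0.2,0],[0,0.3,1,0.2,-0.5],[0,0.3,1,0.2,-0.5],[0,0.3,1,0.2,-0.5],[0,0.3,1,0.2,-0.5],[0,0,0,0,0],[0,0,0,0,0]], "grip_force": 50}}

```text
t: 0.98
tcp_pos: [0.362, -0.3046, 0.2799]
orientation: [0.993, 0.118, 0.001, 0.0]
contact_force: [-0.1, -1.2, -0.5]
opening: 1.001
gripper_force: 0.0
```

Emit:
{"fn": "send_rows", "kwargs": {"motion": [[0,0.1,0.65,0,-0.7],[0,0.1,0.65,0,-0.7],[0,0.1,0.65,0,-0.7],[0,0.1,0.65,0,-0.6],[0,0.25,0.65,0,0],[0,0.25,0.65,0,0],[0,0.25,0.65,0,0],[0,0.25,0.65,0,0],[0,0.1,0.8,0,0],[0,0.1,0.8,0,0],[0,0.1,0.8,0,0],[0,0,0,0,0]]}}

```text
t: 1.98
tcp_pos: [0.4298, 0.002, 0.2791]
orientation: [1.0, 0.001, 0.0, -0.001]
contact_force: [-0.5, 0.4, -0.0]
opening: 1.002
gripper_force: 0.0
```

Emit:
{"fn": "send_rows", "kwargs": {"motion": [[0,0,0,0,1],[0,0,0,0,1],[0,0,0,0,1],[0,0,0,0,1],[0,0,0,0,1],[0,0,0,0,1],[0,0,0,0,1],[0,0,0,0,1],[0,0,0,0,1],[0,0,0,0,1],[0,0,0,0,1],[0,0,0,0,1]]}}

```text
t: 2.98
tcp_pos: [0.4293, -0.0035, 0.2788]
orientation: [0.866, 0.5, -0.0, -0.0]
contact_force: [-0.3, -0.3, -1.4]
opening: 1.0
gripper_force: 0.0
```

Emit:
{"fn": "send_rows", "kwargs": {"motion": [[0,0.2,0.08,0,1],[0,0.2,0.08,0,1],[0,0.2,0.08,0,1],[0,0.2,0.08,0,1],[0,0.2,0.08,0,1],[0,0.2,0.08,0,1],[0,0.2,0.08,0,1],[0,0.2,0.08,0,1],[0,0.2,0.08,0,1],[0,0.2,0.08,0,1],[0,0.2,0.08,0,1],[0,0.2,0.08,0,1]]}}

```text
t: 3.98
tcp_pos: [0.5258, 0.0349, 0.2786]
orientation: [0.5, 0.866, -0.0, -0.0]
contact_force: [0.1, -0.2, -0.0]
opening: 0.999
gripper_force: 0.0
```

Emit:
{"fn": "send_rows", "kwargs": {"motion": [[0,0,0,-0.2,1],[0,0,0,-0.2,1],[0,0,0,-0.2,1],[0,0,0,-0.2,1],[0,0,0,0,1],[0,0,0,0,1],[0,0,0,0,0.2],[0,0,0,0,0],[0,0,0,0,0]]}}

```text
t: 4.73
tcp_pos: [0.5253, 0.0354, 0.247]
orientation: [0.254, 0.967, -0.0, -0.0]
contact_force: [0.0, 0.4, -0.8]
opening: 1.002
gripper_force: 0.0
```

```bash
python3 - <<'E'
from h import *
s=take('wrist','w1'); print(s['position'],sense()['tcp_pos'],sense()['joints'].round(2))
P=cloud(s); print(np.isfinite(P[...,0]).mean())
E
```

```text
[0.45170208 0.07708191 0.4150901 ] [0.52524162 0.03561386 0.24706395] [ 0.31  0.2  -0.57  1.87  0.12  1.1   0.76]
0.9958723958333333
```

View pics/w1.png

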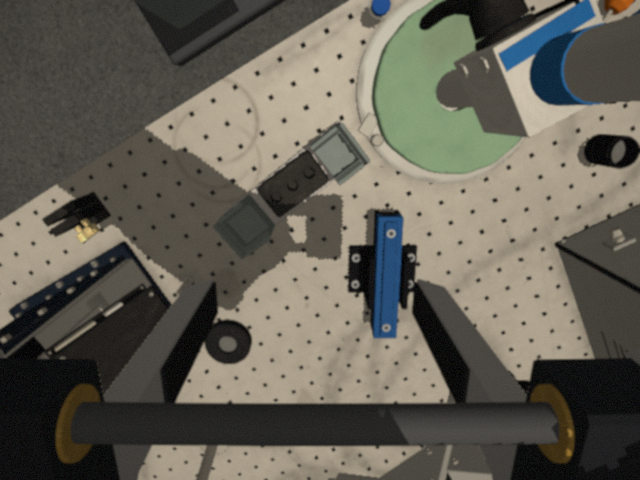

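The wrist view shows the blue bar from (388,213), the near end, to (384,337), with the rack walls beside it. The stand saddles are at (337,150) and (245,222), the block at (293,183), and the puck at (228,342).

```bash
cat > m2.py <<'E'
from h import *
import sys
def fit(q): 
    (c,(w,h),a)=cv2.minAreaRect((q[:,:2]*1000).astype(np.float32)); 
    if w>h: w,h=h,w
    else: a+=90
    return np.round([*c,h,w,a%180],1)
def blue(P,f):
    x,y,z=np.moveaxis(P,-1,0)
    f=f.astype(int); m=(f[...,2]>f[...,0]+40)&(f[...,2]>f[...,1]+15)&(x>.3)&(x<.72)&(y>-.12)&(y<.115)&(z<.2)
    k,l,st,_=cv2.connectedComponentsWithStats(m.astype(np.uint8)); i=1+np.argmax(st[1:,4]); return P[l==i]
def big(P,m,n=2):
    k,l,st,_=cv2.connectedComponentsWithStats(m.astype(np.uint8)); return [P[l==i] for i in (1+np.argsort(-st[1:,4]))[:n]]
def report(tag):
    d=np.load(tag+'.npz');P=d['P'];f=d['f'];x,y,z=np.moveaxis(P,-1,0)
    print('board z',np.nanmedian(z[(x>.38)&(x<.6)&(y>-.1)&(y<.1)&(f.min(-1)>140)]))
    q=blue(P,f); t=q[q[:,2]>np.median(q[:,2])-.006]; print('bar',fit(q),fit(t),'z pct',np.percentile(q[:,2],[2,10,25,50,75,90]).round(4))
    print(' side-level pts z',np.percentile(q[:,2],[30,95]))
    reg=(x>.44)&(x<.56)&(y>-.08)&(y<.12)
    sat=f.max(-1).astype(int)-f.min(-1)
    S=big(P,reg&(z>.028)&(z<.07)&(f.max(-1)>75),2)
    for s in S: print('saddle',fit(s),np.percentile(s[:,2],[5,50,99]).round(4))
    c=[fit(s)[:2] for s in S]
    if len(c)==2: print(' center',(c[0]+c[1])/2,'ang',np.degrees(np.arctan2(*(c[0]-c[1])[::-1]))%180,np.linalg.norm(c[0]-c[1]))
    B=big(P,reg&(z>.016)&(z<.04)&(f.max(-1)<75),1)
    for s in B: print('block',fit(s),np.median(s[:,2]))
if __name__=='__main__': report(sys.argv[1])
E
python3 m2.py w1; python3 m2.py side0; python3 m2.py scene0
```

```text
board z 0.001438830313709949
bar [626.2  65.  129.2  31.3 150.7] [624.6  62.  129.2  24.4 150.7] z pct [0.0361 0.0389 0.0397 0.0408 0.0437 0.0443]
 side-level pts z [0.03985163 0.0447507 ]
saddle [492.2  76.8  43.4  29.6   8.5] [0.0328 0.0346 0.0568]
saddle [489.4  94.9  41.1   4.3   8.6] [0.0536 0.0554 0.0571]
 center [490.8   85.85] ang 98.79373035416926 18.315294155431967
block [498.1  25.7  62.3  36.3  97.1] 0.027808531966470096
board z -0.00023206016280125086
bar [617.4  65.  112.5  36.8 147.3] [616.3  63.1 112.5  33.9 152.7] z pct [0.0261 0.0308 0.0367 0.0398 0.0419 0.0429]
 side-level pts z [0.03744475 0.0435264 ]
saddle [490.9  77.1  45.6  38.8   8.4] [0.0302 0.0426 0.0551]
saddle [508.1 -35.6  45.1  36.5  10. ] [0.0302 0.0432 0.0556]
 center [499.5   20.75] ang 98.67738443422111 114.00495603262166
block [492.2  26.2  70.6  30.5  96.4] 0.024746702085926553
board z 0.0022009532247727615
bar [555.3  23.7 208.8 104.5  35. ] [555.3  23.7 208.8 104.5  35. ] z pct [0.0288 0.0335 0.0394 0.0424 0.0446 0.0456]
 side-level pts z [0.0400429  0.04611066]
saddle [501.9  -4.2  97.   44.9  99.6] [0.0286 0.0417 0.058 ]
saddle [487.8  88.6  58.1  46.1  98.8] [0.0308 0.044  0.058 ]
 center [494.85  42.2 ] ang 98.63942312402556 93.86506272303876
block [491.6  18.6  73.4  29.2  98.1] 0.02590352214696323
```

```bash
python3 - <<'E'
from h import *
g=np.array([.583,.0855]); a=np.radians(150.6); ex=np.array([np.cos(a),np.sin(a)]); ey=np.array([np.sin(a),-np.cos(a)])
P=np.concatenate([np.load(n+'.npz')['P'].reshape(-1,3) for n in('scene0','side0')]+[np.load('w1.npz')['P'][:240].reshape(-1,3)])
P=P[np.isfinite(P[:,0])]; u=(P[:,:2]-g)@ex; v=(P[:,:2]-g)@ey
for z0 in np.arange(.1,.4,.05):
    m=(P[:,2]>z0)&(P[:,2]<z0+.05)&(abs(u)<.18)&(abs(v)<.15)
    q=np.c_[u,v][m]*1000
    # occupied cells, 20mm
    c,n=np.unique((q//20*20).astype(int),axis=0,return_counts=True)
    print('z%.2f'%z0,[tuple(map(int,i)) for i,k in zip(c,n) if k>3])
E
```

```text
z0.10 [(-160, 20), (-160, 40), (-140, 20), (-140, 40), (-140, 60), (-120, 20), (-120, 40), (-120, 60), (-100, 40), (-100, 60), (-80, 60), (80, 20), (80, 40), (100, 20), (100, 40), (120, 0), (120, 20), (120, 40), (140, 0), (140, 20), (140, 40), (140, 60), (160, -20), (160, 0), (160, 40)]
z0.15 [(-180, -80), (-180, -60), (-180, -40), (-160, -60), (-160, -40), (-160, -20), (-160, 0), (-140, -40), (-140, -20), (-140, 0), (-140, 20), (-140, 40), (-140, 140), (-120, 20), (-120, 40), (-120, 60), (-120, 120), (-120, 140), (-100, 20), (-100, 40), (-100, 60), (-100, 80), (-100, 100), (-100, 140), (-80, 40), (-80, 60), (80, 20), (80, 40), (100, 20), (100, 40), (100, 60), (120, 0), (120, 20), (120, 40), (140, 0), (140, 20), (140, 40), (140, 60), (160, 0), (160, 20), (160, 40), (160, 60)]
z0.20 [(-180, -100), (-180, -80), (-180, -60), (-180, -40), (-180, -20), (-180, 0), (-180, 20), (-160, -100), (-160, -80), (-160, -60), (-160, -40), (-160, -20), (-160, 0), (-160, 20), (-140, -60), (-140, -40), (-140, -20), (-140, 0), (-140, 20), (-140, 40), (-140, 60), (-140, 80), (-120, 0), (-120, 20), (-120, 
[... 304 characters left out ...]
 (-160, 40), (-140, -40), (-140, -20), (-140, 0), (-140, 20), (-140, 40), (-120, 20), (-120, 40), (-120, 60), (100, 40), (120, 20), (120, 40), (140, 20), (140, 40)]
z0.30 [(-180, -120), (-180, -80), (-180, -60), (-180, -40), (-180, -20), (-160, -80), (-160, -60), (-160, -40), (-160, -20), (-140, -40), (-140, -20), (-140, 0), (-140, 20), (-120, 0), (-120, 20), (-120, 40), (-120, 60), (-100, 20), (-100, 40), (-100, 60), (100, 40), (120, 20), (120, 40), (140, 20), (140, 40), (160, 60)]
z0.35 [(-180, -40), (-180, -20), (-180, 0), (-160, -20), (-160, 0), (-140, -20), (-140, 0), (-120, 0), (-120, 20), (-100, 40), (100, 40), (120, 20), (120, 40), (140, 20), (140, 40), (160, 40), (160, 60)]
z0.40 []
```

Emit:
{"fn": "send_rows", "kwargs": {"motion": [[120,0.36,0.31,0,0],[120,0.36,0.31,0,0],[120,0.36,0.31,0,0],[120,0.36,0.31,0,0],[120,0,0,-0.5,0],[120,0,0,-0.5,0],[120,0,0,-0.5,0],[120,0,0,-0.5,0],[120,0,0,-0.5,0],[120,0,0,-0.5,0],[120,0,0,-0.5,0],[120,0,0,0,0]]}}

```text
t: 5.78
tcp_pos: [0.5809, 0.085, 0.1037]
orientation: [0.253, 0.968, -0.001, -0.002]
contact_force: [-0.9, 0.5, -0.8]
opening: 0.531
gripper_force: 0.0
```

```bash
python3 - <<'E'
from h import *
s=sense(); print(s['tcp_pos'],s['contact_force'],s['opening'],s['orientation'].round(4))
take('wrist','w2')
E
python3 m2.py w2
```

```text
[0.58085538 0.08499401 0.10372742] [-0.85356711  0.53945783 -0.81682804] 0.5309329998889548 [ 0.2528  0.9675 -0.001  -0.0022]
board z 0.001650015963304663
bar [620.1  65.3 118.6  25.2 151.5] [619.8  65.1 118.5  24.  150.4] z pct [0.0386 0.0393 0.0398 0.0408 0.0438 0.0443]
 side-level pts z [0.03994728 0.04458669]
saddle [491.8  79.7  43.2  35.5   8.3] [0.033  0.0473 0.0569]
saddle [485.7 -21.6   5.2   0.8 102.8] [0.0544 0.055  0.0563]
 center [488.75  29.05] ang 86.55397112546467 101.48349619519423
block [497.9  31.5  73.   36.2  96.1] 0.027757550487547633
```

View pics/w2.png

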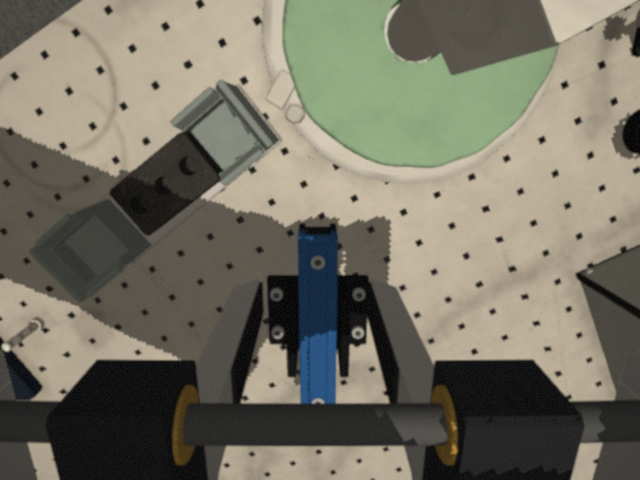

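The wrist view shows the bar centred between the fingers, its near end at (318,232), with the rack walls lower down at (290,300) and (350,300).

Emit:
{"fn": "send_rows", "kwargs": {"motion": [[120,0.075,-0.025,-0.4,0],[120,0,0,-0.4,0],[120,0,0,-0.4,0],[120,0,0,-0.2,0],[120,0,0,-0.1,0],[120,0,0,-0.1,0],[120,0,0,0,0],[120,0,0,0,0]]}}

```text
t: 6.5
tcp_pos: [0.5861, 0.0848, 0.0439]
orientation: [0.252, 0.968, 0.0, 0.0]
contact_force: [0.1, 0.5, 0.1]
opening: 0.531
gripper_force: 0.0
```

Emit:
{"fn": "send_rows", "kwargs": {"motion": [[120,-0.05,0,-0.1,0],[120,0,0,0,0],[120,0,0,0,0]]}}

```text
t: 6.75
tcp_pos: [0.5836, 0.0846, 0.0393]
orientation: [0.252, 0.968, -0.0, 0.0]
contact_force: [0.5, -0.1, 0.2]
opening: 0.526
gripper_force: 0.0
```

Emit:
{"fn": "send_rows", "kwargs": {"motion": [[255,0,0,0,0],[255,0,0,0,0],[255,0,0,0,0],[255,0,0,0,0],[255,0,0,0,0],[255,0,0,0,0]], "grip_force": 60}}

```text
t: 7.25
tcp_pos: [0.5838, 0.0847, 0.0392]
orientation: [0.252, 0.968, 0.0, -0.0]
contact_force: [0.4, 0.1, 1.6]
opening: 0.246
gripper_force: 60.0
```

Emit:
{"fn": "send_rows", "kwargs": {"motion": [[255,0,0,0.05,0],[255,0,0,0.1,0],[255,0,0,0.1,0],[255,0,0,0.1,0],[255,0,0,0.1,0],[255,0,0,0.1,0],[255,0,0,0.1,0],[255,0,0,0.1,0],[255,0,0,0.1,0],[255,0,0,0.1,0],[255,0,0,0.05,0],[255,0,0,0,0]]}}

```text
t: 8.25
tcp_pos: [0.584, 0.0847, 0.0797]
orientation: [0.252, 0.968, 0.0, 0.0]
contact_force: [0.6, 0.2, -0.9]
opening: 0.249
gripper_force: 60.0
```

```bash
python3 - <<'E'
from h import *
s=sense(); print(s['tcp_pos'],s['contact_force'],s['opening'],s['wrist_torque'])
take('side','s3'); a=cv2.imread('pics/s3.png')[120:300,180:420]; cv2.imwrite('pics/s3c.png',cv2.resize(a,None,fx=3,fy=3))
d=np.load('s3.npz')
import m2
q=m2.blue(d['P'],d['f']); print(m2.fit(q),np.percentile(q[:,2],[3,50,97]))
# slope of top along axis
t=q[:,:2]@np.array([.872,-.489])
for lo,hi in zip(np.arange(t.min(),t.max(),.02),np.arange(t.min(),t.max(),.02)+.02):
    k=(t>=lo)&(t<hi); print('%.3f %d'%(lo,k.sum()),np.percentile(q[k,2],[5,85]).round(4))
E
```

```text
[0.58397857 0.08472913 0.07973237] [ 0.6024517   0.18375051 -0.93402014] 0.24853457854256028 [ 0.02258961 -0.10429354  0.00176806]
[637.   48.2  94.6  21.9 152.5] [0.06653346 0.07834192 0.08372437]
0.485 163 [0.0671 0.0825]
0.505 169 [0.0668 0.0825]
0.525 165 [0.0678 0.0824]
0.545 157 [0.0682 0.0826]
0.565 97 [0.0682 0.0822]
```

View pics/s3c.png

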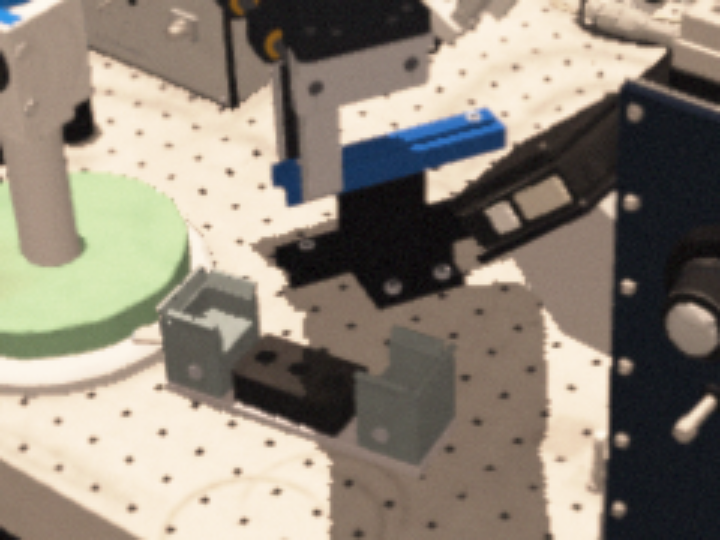

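The crop shows the blue bar level in the gripper, from (275,175) to (500,130). The black bar stays in the rack at (310,260). Next I draw it towards the robot.

Emit:
{"fn": "send_rows", "kwargs": {"motion": [[255,-0.1,-0.05,0,0],[255,-0.2,-0.1,0,0],[255,-0.25,-0.11,0,0],[255,-0.25,-0.11,0,0],[255,-0.25,-0.11,0,0],[255,-0.2,-0.1,0,0],[255,-0.15,-0.05,0,-0.4],[255,-0.2,-0.05,0.05,-0.6],[255,-0.2,-0.05,0.05,-0.7],[255,-0.2,-0.05,0.05,-0.7],[255,-0.2,-0.05,0.05,-0.7],[255,-0.2,-0.05,0.05,-0.7]]}}

```text
t: 9.3
tcp_pos: [0.4867, 0.049, 0.0893]
orientation: [0.41, 0.912, -0.0, 0.0]
contact_force: [0.8, 0.8, -1.1]
opening: 0.245
gripper_force: 60.0
```

Emit:
{"fn": "send_rows", "kwargs": {"motion": [[255,-0.2,-0.05,0,-0.7],[255,-0.15,-0.03,0,-0.7],[255,-0.15,0.04,0,-0.7],[255,-0.15,0.04,0,-0.7],[255,-0.15,0.04,0,-0.7],[255,-0.15,0.04,0,-0.7],[255,-0.15,0.04,0,-0.7],[255,-0.15,0.04,0,-0.7],[255,-0.15,0.04,0,-0.7],[255,-0.1,0.03,0,-0.3],[255,0,0,0,0],[255,0,0,0,0]]}}

```text
t: 10.3
tcp_pos: [0.4275, 0.0584, 0.0894]
orientation: [0.65, 0.76, 0.0, 0.0]
contact_force: [0.6, -0.0, -0.6]
opening: 0.248
gripper_force: 60.0
```

```bash
python3 - <<'E'
from h import *
s=sense(); print(s['tcp_pos'],s['contact_force'],s['opening'],s['orientation'].round(4),s['joints'].round(2))
o=s['orientation'];print(np.degrees(2*np.arctan2(o[1],o[0])))
take('side','s4');take('wrist','w4')
E
python3 m2.py s4; python3 m2.py w4
```

```text
[0.42747601 0.0584368  0.08937072] [ 0.57233913 -0.04841713 -0.58214047] 0.24767989639121257 [6.503e-01 7.597e-01 1.000e-04 2.000e-04] [ 0.08  0.23 -0.41  2.23  0.14  0.7  -0.27]
98.86880123575058
board z -0.0008441106199391091
bar [434.9   3.7 120.1  26.4  99.5] [435.    3.7 120.1  26.3  99.7] z pct [0.0762 0.0791 0.0844 0.0885 0.0917 0.0928]
 side-level pts z [0.08593058 0.09328332]
saddle [508.5 -34.7  45.2  36.6   8.3] [0.0298 0.0426 0.0558]
saddle [492.1  78.2  43.1  37.    6.1] [0.0313 0.0425 0.0557]
 center [500.3   21.75] ang 98.26504939739158 114.08492450801728
block [510.1  27.5  54.2   8.3  98.1] 0.02657223536393727
board z 0.0006100322932363345
bar [430.3  42.2  69.5  23.2  99.5] [430.3  42.2  69.5  23.2  99.5] z pct [0.0876 0.0894 0.0899 0.0908 0.0938 0.0944]
 side-level pts z [0.09005282 0.09468372]
saddle [491.8  79.6  43.4  35.8   8.1] [0.0329 0.0471 0.0568]
saddle [512.   51.5   1.7   0.9  68.9] [0.0281 0.0282 0.0293]
 center [501.9   65.55] ang 125.7108925869506 34.60708020044452
block [493.5  48.1  97.3  37.4 100.6] 0.027697709206950027
```

Emit:
{"fn": "send_rows", "kwargs": {"motion": [[255,-0.1,0,-0.2,0],[255,-0.1,0,-0.3,0],[255,0,0,-0.3,0],[255,0,0,-0.3,0],[255,0,0,-0.3,0],[255,0,0,-0.2,0],[255,0,0,-0.15,0],[255,0,0,-0.05,0],[255,0,0,0,0],[255,0,0,0,0]]}}

```text
t: 11.23
tcp_pos: [0.4199, 0.0588, 0.0174]
orientation: [0.651, 0.759, 0.0, 0.0]
contact_force: [0.0, -0.6, -1.2]
opening: 0.244
gripper_force: 60.0
```

Emit:
{"fn": "send_rows", "kwargs": {"motion": [[255,0,0,-0.05,0],[255,0,0,-0.03,0],[255,0,0,-0.02,0],[255,0,0,0,0],[255,0,0,0,0]]}}

```text
t: 11.65
tcp_pos: [0.4198, 0.0587, 0.0133]
orientation: [0.651, 0.759, 0.0, 0.0]
contact_force: [0.2, -0.2, -0.5]
opening: 0.253
gripper_force: 60.0
```

Emit:
{"fn": "send_rows", "kwargs": {"motion": [[255,0,0,-0.02,0],[255,0,0,-0.02,0],[255,0,0,0,0],[255,0,0,0,0]]}}

```text
t: 11.98
tcp_pos: [0.4199, 0.0587, 0.0129]
orientation: [0.651, 0.759, -0.0, 0.001]
contact_force: [-13.1, -1.7, 49.3]
opening: 0.245
gripper_force: 60.0
```

Emit:
{"fn": "send_rows", "kwargs": {"motion": [[255,0,0,0.03,0],[255,0,0,0,0],[255,0,0,0,0]]}}

```text
t: 12.23
tcp_pos: [0.42, 0.0588, 0.0131]
orientation: [0.651, 0.759, 0.0, 0.0]
contact_force: [-3.3, 0.4, 14.9]
opening: 0.252
gripper_force: 60.0
```

Emit:
{"fn": "send_rows", "kwargs": {"motion": [[170,0,0,0,0],[140,0,0,0,0],[120,0,0,0,0],[120,0,0,0,0],[120,0,0,0,0],[120,0,0,0.3,0],[120,0,0,0.5,0],[120,0,0,1,0],[120,0,-0.3,1,0],[120,0,-0.3,1,0],[120,0,0,0,0],[120,0,0,0,0]]}}

```text
t: 13.23
tcp_pos: [0.421, 0.0341, 0.1666]
orientation: [0.651, 0.759, 0.001, 0.002]
contact_force: [0.5, -0.4, -0.9]
opening: 0.528
gripper_force: 0.0
```

```bash
python3 - <<'E'
from h import *
s=sense(); print(s['tcp_pos'],s['contact_force'],s['opening'])
take('side','s5');take('wrist','w5');take('scene','c5')
E
for i in s5 c5 w5; do python3 m2.py $i; done
```

```text
[0.42101796 0.03414012 0.16662567] [ 0.4744906  -0.43404177 -0.85703014] 0.5282024480222214
board z -0.0007621025100682521
bar [426.5   9.3 131.   26.7  99. ] [426.4   9.2 131.   26.5  98.6] z pct [0.0031 0.0061 0.0106 0.0127 0.0156 0.0167]
 side-level pts z [0.01134537 0.01725193]
saddle [489.   87.2  60.2  44.5 100.4] [0.0301 0.0426 0.0554]
saddle [509.4 -35.   47.4  35.7   8.4] [0.0301 0.0427 0.0556]
 center [499.2  26.1] ang 99.47752809395128 123.89108119634763
block [492.1  27.   72.5  33.7  89. ] 0.02515688715934916
board z 0.001829492209638961
bar [424.8   9.5 129.8  25.4  98.6] [425.    9.5 129.8  24.9  98.6] z pct [0.0052 0.0079 0.0131 0.0152 0.0181 0.0192]
 side-level pts z [0.01381133 0.01977183]
saddle [5.002e+02 5.000e-01 1.085e+02 4.540e+01 1.013e+02] [0.0285 0.0413 0.0582]
saddle [490.2  77.4  44.8  36.1   8.7] [0.0303 0.0441 0.058 ]
 center [495.2   38.95] ang 97.40911017630155 77.54746933330578
block [491.5  18.7  72.7  29.3  97.3] 0.027343985858607256
board z 0.0008213705333753318
bar [427.   12.8 128.3  23.2  99.2] [427.   12.8 128.3  23.2  99.2] z pct [0.0126 0.0133 0.0139 0.0156 0.0179 0.0185]
 side-level pts z [0.01408614 0.01879031]
saddle [492.1  76.5  43.3  41.6   9.6] [0.0329 0.0454 0.0568]
saddle [517.6 -31.1  34.5  25.9 101.4] [0.0326 0.0396 0.0566]
 center [504.85  22.7 ] ang 103.33249214174782 110.58033279023897
block [493.8  46.1 100.7  37.1  99.5] 0.027746816369829008
```

View pics/w5.png

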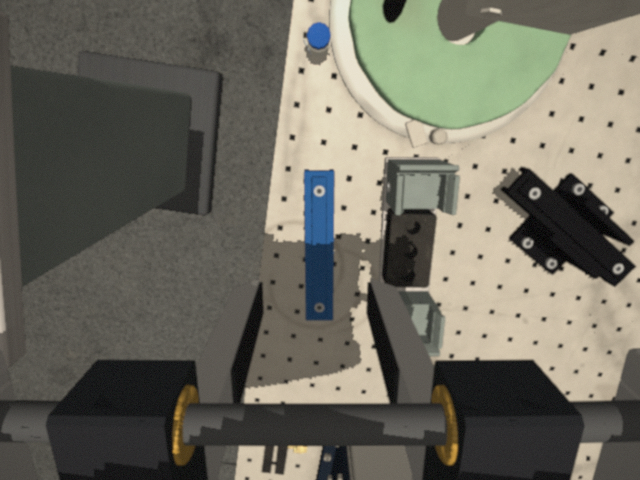

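The wrist view shows the bar flat from (320,170) to (320,320), parallel to the stand. The black bar is still in the rack at (570,225), and the vial and block are in place.

Emit:
{"fn": "send_rows", "kwargs": {"motion": [[120,0.08,-0.27,0,0],[120,0.07,-0.27,-0.2,0],[120,0,0,-0.7,0],[120,0,0,-0.7,0],[120,0,0,-0.7,0],[120,0,0,-0.6,0],[120,0,0,-0.4,0],[120,0,0,-0.2,0],[120,0,0,-0.1,0],[120,0,0,0,0],[120,0,0,0,0]]}}

```text
t: 14.3
tcp_pos: [0.4259, 0.0132, 0.0208]
orientation: [0.651, 0.759, 0.0, -0.0]
contact_force: [0.5, -0.4, -0.3]
opening: 0.527
gripper_force: 0.0
```

Emit:
{"fn": "send_rows", "kwargs": {"motion": [[120,0.02,-0.02,-0.14,0],[120,0,0,0,0],[180,0,0,0,0],[255,0,0,0,0],[255,0,0,0,0],[255,0,0,0,0],[255,0,0,0,0],[255,0,0,0,0]], "grip_force": 50}}

```text
t: 14.97
tcp_pos: [0.4267, 0.0123, 0.0152]
orientation: [0.651, 0.759, 0.0, 0.0]
contact_force: [-0.6, 0.3, 5.1]
opening: 0.249
gripper_force: 50.0
```

Emit:
{"fn": "send_rows", "kwargs": {"motion": [[255,0,0,0.1,0],[255,0,0,0.2,0],[255,0,0,0.3,0],[255,0,0,0.3,0],[255,0,0,0.4,0],[255,0,0,0.4,0],[255,0,0,0.3,0],[255,0,0,0,0],[255,0,0,0,0]]}}

```text
t: 15.72
tcp_pos: [0.4269, 0.0123, 0.0956]
orientation: [0.651, 0.759, 0.0, 0.001]
contact_force: [-0.1, -1.4, -1.6]
opening: 0.25
gripper_force: 50.0
```

```bash
python3 - <<'E'
from h import *
s=sense(); print(s['tcp_pos'],s['contact_force'],s['opening'])
o=s['orientation'];print(np.degrees(2*np.arctan2(o[1],o[0])))
take('side','s6');take('wrist','w6');take('scene','c6')
import m2
for n in('s6','c6','w6','s5','c5','w5'):
    d=np.load(n+'.npz');P=d['P'];f=d['f']; q=m2.blue(P,f);print(n,'bar',m2.fit(q),np.percentile(q[:,2],[3,97]).round(4))
    x,y,z=np.moveaxis(P,-1,0); tone=(f.max(-1)>60)&(f.max(-1).astype(int)-f.min(-1)<45)
    for name,r in(('L',(y>.055)&(y<.1)&(x>.46)&(x<.515)),('R',(y<-.012)&(y>-.062)&(x>.478)&(x<.54))):
        # footprint from all saddle points (walls, mouths)
        q=m2.big(P,r&(z>.03)&(z<.062),1)[0]; hi=q[q[:,2]>.05]
        print('  ',name,m2.fit(q),len(q),'hi',m2.fit(hi) if len(hi)>9 else '','seat z',np.percentile(q[:,2],[10,30,98]).round(4))
E
```

```text
[0.42686321 0.01225922 0.09560444] [-0.13613454 -1.41782238 -1.59468626] 0.2499328038459016
98.79057189482981
s6 bar [430.3 -20.8  70.2  25.8  98.9] [0.0808 0.0981]Traceback (most recent call last):
  File "<stdin>", line 11, in <module>
IndexError: list index out of range
```

```bash
cat > st.py <<'E'
from h import *
import m2,sys
a=np.radians(98.6); ex=np.array([np.cos(a),np.sin(a)]); ey=np.array([-ex[1],ex[0]]); c0=np.array([.4998,.0212])
for n in sys.argv[1:]:
    d=np.load(n+'.npz');P=d['P'].reshape(-1,3);f=d['f'].reshape(-1,3)
    u=(P[:,:2]-c0)@ex*1000; v=(P[:,:2]-c0)@ey*1000; z=P[:,2]
    m=(abs(u)<85)&(abs(v)<32)&(z>.03)&(z<.062)&(f.max(-1)>45)&~(f[:,2]>f[:,0]+40.)
    for nm,s in(('+',u>30),('-',u<-30)):
        k=m&s
        if k.sum()<30: continue
        print(n,nm,k.sum(),'u',np.percentile(u[k],[1,99]).round(1),'v',np.percentile(v[k],[1,99]).round(1),'rim v',np.percentile(v[k&(z>.05)],[1,99]).round(1) if (k&(z>.05)).sum()>20 else '', 'z',np.percentile(z[k],[2,30,98]).round(4))
    k=(abs(u)<38)&(abs(v)<28)&(z>.0245)&(z<.031)&(f.max(-1)<90); 
    if k.sum()>30: print('  block u',np.percentile(u[k],[1,99]).round(1),'v',np.percentile(v[k],[1,99]).round(1))
E
python3 st.py scene0 side0 w1 w2 s4 s5 w5 s6 c6
```

```text
scene0 + 734 u [39.7 74.6] v [-19.8  22.6] rim v [-21.   22.9] z [0.0309 0.037  0.0577]
scene0 - 715 u [-73.4 -38.6] v [-19.9  22.5] rim v [-20.8  22.5] z [0.0311 0.0388 0.0577]
  block u [-26.4  33.6] v [-11.1  21.5]
side0 + 789 u [38.7 74.5] v [-20.8  21.9] rim v [-21.9  22.4] z [0.0306 0.0363 0.0547]
side0 - 747 u [-74.6 -39.9] v [-20.8  21.7] rim v [-21.3  22.1] z [0.0307 0.0375 0.0552]
  block u [-27.6  32.5] v [-13.9  20.7]
w1 + 1984 u [41.7 76.2] v [-21.8  20.3] rim v [-22.2  20.7] z [0.0325 0.0341 0.0566]
w1 - 2017 u [-72.2 -37.5] v [-21.9  20.1] rim v [-22.2  20.5] z [0.0322 0.0343 0.0565]
  block u [-37.8  35.4] v [-16.4  18.9]
w2 + 5319 u [42.1 76.4] v [-21.8  20. ] rim v [-22.1  20.3] z [0.0326 0.0341 0.0566]
w2 - 5806 u [-71.3 -36.9] v [-21.7  19.8] rim v [-22.2  20.2] z [0.0319 0.0345 0.0564]
  block u [-37.7  36.2] v [-17.   18.5]
s4 + 432 u [38.7 73.3] v [-21.1  18.6] rim v [-22.2  19.6] z [0.031  0.0355 0.0552]
s4 - 707 u [-74.5 -39.9] v [-21.3  21.4] rim v [-22.2  20.8] z [0.0306 0.0374 0.0555]
  block u [-22.8  31.4] v [-15.5  -8. ]
s5 + 782 u [38.9 74.2] v [-20.7  21.7] rim v [-21.3  22.4] z [0.0304 0.0362 0.055 ]
s5 - 751 u [-74.4 -40. ] v [-21.   21.4] rim v [-23.1  21.9] z [0.0304 0.0376 0.0552]
  block u [-27.4  32.9] v [-14.   20.7]
w5 + 3213 u [41.7 76.2] v [-21.3  20.4] rim v [-21.9  20.6] z [0.032  0.0342 0.0564]
w5 - 1349 u [-70.2 -37.3] v [-21.7   1.8] rim v [-22.  -11.6] z [0.0313 0.0343 0.0563]
  block u [-37.7  35.6] v [-15.8  19.1]
s6 - 746 u [-74.3 -40.2] v [-20.9  21.6] rim v [-22.   21.7] z [0.0307 0.0376 0.0553]
  block u [-23.2  31.5] v [-14.2  -3.8]
c6 - 717 u [-73.4 -38.4] v [-20.5  22.2] rim v [-21.4  23.2] z [0.0308 0.0386 0.0574]
  block u [-25.7  32.8] v [-12.    7.3]
```

Emit:
{"fn": "send_rows", "kwargs": {"motion": [[255,0.1,0.02,0,0],[255,0.2,0.03,0,0],[255,0.25,0.04,0,0],[255,0.25,0.04,0,0],[255,0.25,0.04,0,0],[255,0.25,0.04,0,0],[255,0.25,0.04,0,0],[255,0.2,0.03,0,0],[255,0.09,0.01,0,0],[255,0,0,0,0],[255,0,0,0,0]]}}

```text
t: 16.78
tcp_pos: [0.4999, 0.0239, 0.0948]
orientation: [0.651, 0.759, -0.0, -0.0]
contact_force: [0.3, 0.6, -1.1]
opening: 0.248
gripper_force: 50.0
```

```bash
python3 - <<'E'
from h import *
s=sense(); print(s['tcp_pos'],s['contact_force'],s['opening'])
take('side','s7');take('wrist','w7');take('scene','c7')
import m2
a=np.radians(98.6); ex=np.array([np.cos(a),np.sin(a)]); c0=np.array([.4998,.0212])
for n in('s7','c7','w7'):
    d=np.load(n+'.npz');P=d['P'].reshape(-1,3);f=d['f'].reshape(-1,3).astype(int); m=(f[:,2]>f[:,0]+30)&(P[:,2]>.075)&(P[:,2]<.105)&(abs(P[:,0]-.5)<.05)&(abs(P[:,1]-.02)<.1)
    q=P[m]; u=(q[:,:2]-c0)@ex*1000; t=q[q[:,2]>.085]; print(n,len(q),'u',np.percentile(u,[.5,99.5]).round(1),m2.fit(q),m2.fit(t))
E
python3 st.py s7 c7 w7
python3 - <<'E'
import cv2,numpy as np
a=cv2.imread('pics/s7.png')[150:310,190:390]; b=cv2.imread('pics/w7.png')
cv2.imwrite('pics/j7.png',np.hstack([cv2.resize(a,(450,360)),cv2.resize(b[:480],(350,360))]))
E
```

```text
[0.49987973 0.02392689 0.09483692] [ 0.31408601  0.55344044 -1.13948234] 0.24825657437345477
s7 1091 u [-64.7  64.5] [498.7  21.7 131.7  27.3  99.2] [498.9  21.7 131.7  26.9  99.3]
c7 961 u [-63.7  64.8] [497.   21.7 131.1  28.3 100.5] [497.   21.7 131.1  28.3 100.5]
w7 12054 u [-48.2  67.1] [498.6  29.6 117.8  24.   98.9] [498.6  29.6 117.8  24.   98.9]
s7 + 710 u [38.7 74.4] v [-19.1  21.4] rim v [-17.4  22.4] z [0.0308 0.0355 0.0546]
s7 - 734 u [-74.5 -40. ] v [-20.9  21.7] rim v [-22.9  21.6] z [0.0309 0.0374 0.0552]
  block u [-27.4  33. ] v [-14.5  20.2]
c7 + 667 u [39.9 74.7] v [-18.7  22.4] rim v [-17.4  22.7] z [0.0306 0.0363 0.057 ]
c7 - 696 u [-73.5 -38.8] v [-19.6  22.2] rim v [-20.8  22.1] z [0.0308 0.0383 0.0578]
  block u [-26.8  33.8] v [-13.   21.7]
w7 + 3325 u [42.6 76.5] v [-22.1  20.4] rim v [-22.2  20.5] z [0.0329 0.0495 0.0567]
w7 - 547 u [-71.  -38.1] v [-19.7  19. ] rim v [-19.7  19.2] z [0.0468 0.0513 0.0566]
  block u [-11.1  33.7] v [-17.   18.8]
```

View pics/j7.png

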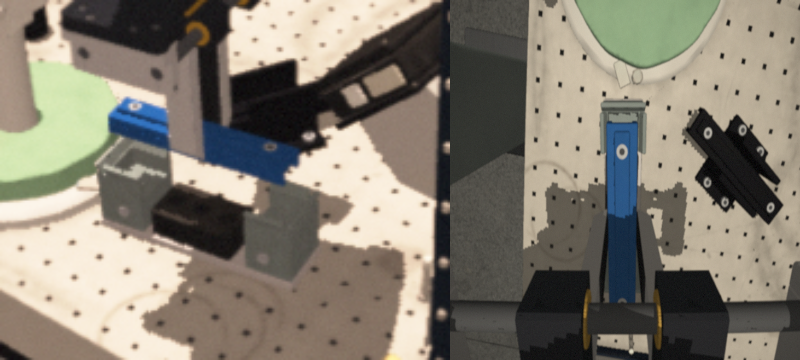

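The views show the bar above the stand, its ends over both saddles (left at (135,120), right at (275,165)), with the block between them. A 0.8 mm shift in x, then I lower.

Emit:
{"fn": "send_rows", "kwargs": {"motion": [[255,0.02,0,-0.15,0],[255,0,0,-0.2,0],[255,0,0,-0.2,0],[255,0,0,-0.15,0],[255,0,0,-0.1,0],[255,0,0,-0.1,0],[255,0,0,-0.1,0],[255,0,0,0,0],[255,0,0,0,0]]}}

```text
t: 17.68
tcp_pos: [0.5008, 0.024, 0.0549]
orientation: [0.651, 0.759, -0.0, -0.0]
contact_force: [-0.5, 0.3, -0.3]
opening: 0.247
gripper_force: 50.0
```

Emit:
{"fn": "send_rows", "kwargs": {"motion": [[255,0,0,-0.05,0],[255,0,0,-0.03,0],[255,0,0,-0.03,0],[255,0,0,-0.02,0],[255,0,0,0,0],[255,0,0,0,0]], "grip_force": 20}}

```text
t: 18.18
tcp_pos: [0.5009, 0.024, 0.0498]
orientation: [0.651, 0.759, -0.0, -0.0]
contact_force: [0.7, -0.0, -0.7]
opening: 0.249
gripper_force: 20.0
```

Emit:
{"fn": "send_rows", "kwargs": {"motion": [[255,0,0,-0.015,0],[255,0,0,0,0],[255,0,0,0,0]]}}

```text
t: 18.43
tcp_pos: [0.5009, 0.0239, 0.0492]
orientation: [0.651, 0.759, 0.0, -0.0]
contact_force: [-0.9, 0.4, -0.8]
opening: 0.251
gripper_force: 20.0
```

Emit:
{"fn": "send_rows", "kwargs": {"motion": [[255,0,0,-0.015,0],[255,0,0,0,0],[255,0,0,0,0]]}}

```text
t: 18.68
tcp_pos: [0.501, 0.0239, 0.0492]
orientation: [0.651, 0.759, -0.0, 0.0]
contact_force: [-4.8, -1.0, 11.8]
opening: 0.253
gripper_force: 20.0
```

Emit:
{"fn": "send_rows", "kwargs": {"motion": [[200,0,0,0,0],[170,0,0,0,0],[140,0,0,0,0],[120,0,0,0,0],[120,0,0,0,0],[120,0,0,0.3,0],[120,0,0,0.6,0],[120,0,0,1,0],[120,-0.3,0,1,0],[120,-0.3,0,1,0],[120,-0.3,0,0.5,0],[120,0,0,0,0]]}}

```text
t: 19.68
tcp_pos: [0.4654, 0.0242, 0.2289]
orientation: [0.651, 0.759, 0.002, 0.002]
contact_force: [0.5, 0.2, 0.1]
opening: 0.531
gripper_force: 0.0
```

```bash
python3 - <<'E'
from h import *
s=sense(); print(s['t'],s['tcp_pos'],s['contact_force'],s['opening'])
take('side','s8');take('wrist','w8');take('scene','c8')
import m2
a=np.radians(98.6); ex=np.array([np.cos(a),np.sin(a)]); ey=np.array([-ex[1],ex[0]]); c0=np.array([.4998,.0212])
for n in('s8','c8','w8'):
    d=np.load(n+'.npz');P=d['P'].reshape(-1,3);f=d['f'].reshape(-1,3).astype(int); m=(f[:,2]>f[:,0]+30)&(P[:,2]>.035)&(P[:,2]<.065)&(abs(P[:,0]-.5)<.05)&(abs(P[:,1]-.02)<.1)
    q=P[m]; u=(q[:,:2]-c0)@ex*1000; v=(q[:,:2]-c0)@ey*1000; print(n,len(q),'u',np.percentile(u,[.5,99.5]).round(1),'v',np.percentile(v,[.5,99.5]).round(1),m2.fit(q))
    for lo in(-60,-30,0,30): k=(u>lo)&(u<lo+30); print('   z',lo,np.percentile(q[k,2],[10,50,92]).round(4) if k.sum()>9 else '')
E
python3 st.py s8 c8 w8
python3 - <<'E'
import cv2,numpy as np
a=cv2.imread('pics/s8.png')[150:310,190:390]; b=cv2.imread('pics/w8.png')
cv2.imwrite('pics/j8.png',np.hstack([cv2.resize(a,(450,360)),cv2.resize(b[:480],(350,360))]))
E
```

```text
19.6833 [0.46540841 0.02420461 0.22893789] [0.4767025  0.16521139 0.08047277] 0.5305603963120501
s8 1068 u [-64.4  64.7] v [-16.1  13.4] [501.   23.3 135.   32.1  99.7]
   z -60 [0.0451 0.0483 0.0511]
   z -30 [0.0379 0.0468 0.0508]
   z 0 [0.0387 0.0469 0.0509]
   z 30 [0.0427 0.0479 0.0512]
c8 1021 u [-64.   68.1] v [-14.4  18.9] [498.1  23.2 134.5  37.5  99.6]
   z -60 [0.0477 0.0508 0.0536]
   z -30 [0.0388 0.0492 0.0532]
   z 0 [0.0392 0.0492 0.0534]
   z 30 [0.0433 0.05   0.0536]
w8 3791 u [-61.4  66.9] v [-13.2  10.9] [502.   22.2 132.9  26.2  98.8]
   z -60 [0.0471 0.0489 0.0526]
   z -30 [0.0472 0.0505 0.0525]
   z 0 [0.0471 0.0495 0.0527]
   z 30 [0.0471 0.0489 0.0525]
s8 + 553 u [38.2 74.3] v [-20.7  21.7] rim v [-21.5  21.9] z [0.0307 0.0439 0.0552]
s8 - 646 u [-74.6 -37.4] v [-20.7  21.5] rim v [-21.   21.7] z [0.0308 0.0412 0.0555]
  block u [-28.1  32.9] v [ 3.7 20.6]
c8 + 494 u [39.8 75.3] v [-20.3  22.3] rim v [-20.3  22.1] z [0.0307 0.0453 0.0579]
c8 - 620 u [-73.3 -36.4] v [-20.   22.4] rim v [-20.6  22.5] z [0.0307 0.042  0.0576]
  block u [-27.2  34. ] v [ 4.9 21.6]
w8 + 1403 u [42.  76.2] v [-22.   20.4] rim v [-22.1  20.5] z [0.033  0.0498 0.0567]
w8 - 1214 u [-71.9 -37.1] v [-21.8  20. ] rim v [-22.1  20.2] z [0.0329 0.0474 0.0569]
  block u [-37.8  35.8] v [-18.6  19.3]
```

View pics/j8.png

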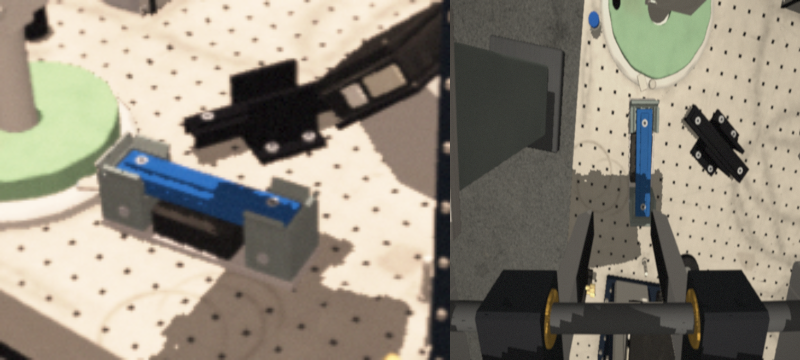

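The bar sits down in both saddles, level, with its rib top at about 52 mm at both ends. It is centred within about 1 mm, the black bar is in the rack and the block is in place.

```bash
python3 -c "
from station import job_done
print(job_done())"
```

```text
the job is handed in; nothing more can be done
None
```

I handed the job in: the blue bar lies level in both saddles over the cuvette block, within about 1 mm of the stand's centre, and the black bar, block and bystanders look unmoved. The hand-in returned no verdict.

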